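# Load the assembly nest and hold the clamp slide on its mark

### The job

Build the subassembly in the fixture's pocket: the housing at the bottom, then the spacer on it, then the knobbed top disc with its knob up, each seated squarely and flat and let go before the next. Then pull the spring-return slide out by its handle until its pointer lines up with the mark, so that its fork stands over the disc, and keep holding it there: the program finishes while the hand still holds the slide at the mark, because the spring draws it back when let go. Leave the jar and the wrench where they are.

Things in the scene. Friction and masses are not known exactly. Their poses are not given: they have to be found in the camera images.
- fixture: The fixture: dark steel base plate 300 x 250 x 15 mm, fixed to the table, turned up to 0.3 rad. Origin: centre of its underside (table level); x runs away from the robot at yaw 0, y to the left, z up. It carries the pocket on its -y side and the slide on its +y side.
- pocket (a point): Centre of the pocket's floor (the plate's top, 15 mm above the table), at (0, -60, 15) mm in the fixture frame, axes as the fixture's. Square pocket, 57 x 57 mm inside, sides along the fixture's x and y; steel walls 8 mm thick reach 62 mm above the floor, the top 8 mm flared as a lead-in.
- mouth (a point): Centre of the pocket's mouth, 62 mm above its floor. The walls across x are whole; on the +y and -y sides only the corners are walled, leaving a 40 mm wide gap from plate to top for a finger on each side, so parts are best held across the fixture's y. The handle begins 80 mm from the pocket centre on the +y side.
- housing: Loose aluminium housing, square block 54 x 54 mm and 34 mm tall with a 30 mm round bore down its middle, about 0.18 kg. Origin: centre of its underside; z up, x and y square to its sides. It starts upright on the table at any of three places, as do the spacer and the disc.
- spacer: Loose black plastic spacer, square 54 x 54 mm and 16 mm thick with a 24 mm round hole, about 0.05 kg. Origin: centre of its underside; z up, x and y square to its sides. Starts flat on the table. Seated, its underside is 34 mm above the pocket floor.
- disc: Loose steel top disc, 54 mm across and 8 mm thick, with a round knob 20 mm across standing 22 mm above its middle (30 mm tall in all), about 0.18 kg. Origin: centre of its underside; z up along the knob. Starts on the table, knob up. Seated, its underside is 50 mm above the pocket floor.
- slide (a joint): Travel of the slide in m along the fixture's -x: 0 at rest (home), grows as it is pulled out, stop at 0.10. A return spring draws it home with about 3.6 N at rest plus 90 N/m (about 11 N at 80 mm). The slide is a grey carriage on a guide, with pull handle, pointer and fork.
- fork (a point): Middle between the tips of the slide's flat steel fork: two tines, 80 to 88 mm above the table, with a 28 mm slot open towards -x; they pass over the seated disc (top 73 mm above the table) on either side of its knob. Axes as the fixture's; at rest at (68, -60, 84) mm in the fixture frame, 68 mm beyond the pocket's centre.
- handle (a point): Middle of the slide's pull handle: a round black bar 12 mm thick along the fixture's y, its axis 105 mm above the table, 56 mm free length between its two posts, 50 mm free below it. Moves with the slide; axes as the fixture's. At rest at (30, 65, 105) mm in the fixture frame. It can be pinched from above with a finger before and a finger behind it (closing along the fixture's x).
- pointer (a point): Tip of the pointer, a thin steel nib on the carriage's +y side, 47 mm above the table. Moves with the slide; axes as the fixture's. At rest at (100, 100, 47) mm in the fixture frame.
- mark (a point): The mark: top edge of a thin upright aluminium fin (4 mm thick along x) on a small index plate beside the guide, 47 mm above the table, just beyond the pointer's path; axes as the fixture's. It stands 65 to 85 mm from the resting pointer towards -x; the slide is at the mark when pointer and mark have the same x in the fixture frame.
- index: The small aluminium index plate, 30 x 18 mm, fixed on the fixture, that carries the fin with the mark. Origin at table level under the middle of the fin.
- jar: White jar with a black lid, 60 mm across and 75 mm tall, a bystander. Origin: centre of its underside.
- wrench: Open-ended steel wrench lying on the table beyond the fixture, a bystander. Origin under its middle.
- bin: Blue bin 200 x 150 x 90 mm with hardware, fixed, to the robot's right. Origin: centre of its underside.
Things that resemble listed ones, but are neither listed nor needed, are in the scene too. Leave any turquoise look-alike of the disc alone.

How it is judged:
By the outcome, as a careful person would: the job done as asked, in the order asked, and still so for the second after the job is handed in, while the arm keeps its last pose, push and grip.
It also fails if it takes over 72 s, if anything falls off the work surface, if the arm or the gripper's body presses on something with over 40 N, if the wrist force passes 120 N, or if a joint passes its speed limit or range.

### The arm

A 6-joint arm with a two-finger parallel gripper is mounted at the origin on the work surface. World frame = base frame: x ahead of the robot, y to its left, z up, the work surface at z = 0. Lengths are in m, angles in degrees, forces in N, time in s.
With the tool pointing down it reaches from about 0.375 to 0.9 m from the base axis. Payload 3.1 kg.
Tool frame: the origin (TCP) lies at the very end of the fingers, on their centre line; the grasp point (between the pads) lies bot.hold_point_z behind it (bot.hold_point_z is the distance from the TCP to the grasp point, in m); z points along the fingers, y is the line along which they close (so a half turn about z gives the same grasp; the last joint's range is limited). The gripper opens to 87 mm and grips with 3 to 60 N. Pads are 19 mm wide; open, the fingers measure 117 mm over their backs; the gripper's body (75 mm by 190 mm) begins 51 mm behind the grasp point.
Start: joints at [-85.056, 30.224, 82.088, -0, 67.689, -10.227], TCP at [0.164, -0.603, 0.223] pointing down, gripper open.
Joint ranges: [-176.69, 176.69], [-43.24, 126.21], [12.49, 139.97], [-82, 262], [0, 151.66], [-163.58, 163.58]. Speed limits (degrees/s): [159.86, 159.86, 180, 180, 180, 180].

### API

Orientations are given as a 3x3 rotation matrix whose columns are the frame's x, y, z axes.
In Python, from rig import bot gives the robot as it stands.
- The arm moves only by the tool apply_moves, never from a script. Its argument "plan" is one flat list of numbers, 4 for each row, row after row: the shift along the world's x, y, z normalised to -1 to 1, where 1 is 0.05 m, then the turn about the world's z normalised to -1 to 1, where 1 is 10 degrees. A call has 1 to 12 rows; each row shifts and turns the commanded pose from where the row before left it; what a row does not reach is not made up. A row lasts 1/8 s, in which the tool goes at most 62.5 mm and 10.7 degrees, less where a joint would pass 70% of its speed; a pose out of reach is approached as far as the arm can. A call with a number of a shift or a turn outside -1 to 1 is refused whole. A call with a gripper value outside its range is refused whole. "grip" is the closure, from -1 (fully open) to 1 (shut), so that 0 is half open, set as the call begins (left out, the last holds). The fingers move at their own pace and stop on an object; the grip force is fixed at half the most. Time passes only in rows, so rows that do not move let the fingers close. It gives the time, the measured TCP pose, the force, the opening and the grip force at its end, in the units of the state.
- bot.read_state(): the state, without advancing time (a new reading comes with each control period).
- bot.capture(name): name is "scene" or "top"; returns (picture, depth): 384x512x3 uint8, red, green, blue; 384x512 float32, m along the optical axis (not along the pixel's ray), 0 where there is no reading.
- bot.camera_info(name): a dict with "vertical_fov" (degrees; the focal length in pixels is half the picture's height over the tangent of half this angle, whatever the lens; pixels are square), "cx", "cy" (the principal point, pixels), "rvec" (rotation vector, rad) and "tvec" (3), from world to camera coordinates, as OpenCV has them. Camera axes: x right, y down, z forward; pixel columns grow to the right and rows downward; lengths in m; the calibration is good to about 2 mm. A picture is of the moment at which its call begins. camera_info takes no time and is no camera call.
- bot.hand_in(): hands the job in; it is judged then, once.
Trained networks look in the newest picture that a camera, given by its name, has taken for a name from the list of things; names that differ only in an ending like _2 or _b are one class to them, and where a whole thing is asked for, a point or a joint stands for the part that bears it (a point fixed in the world has none). Each returns a list of dicts, best first, with "p" (0 to 1); they miss things now and then, are a little off and sometimes report something else, mostly with a low value. They report only what shows in the picture. A call takes as long as a camera call. They do not tell look-alikes from the thing itself.
- bot.outline_of(camera, target): "mask" (384x512 bool, what is visible of it) and "xy" ([column, row] as shares, 0 to 1, of the picture: columns of its width, rows of its height, amid what is visible of it).
- bot.pinpoint(camera, target): "xy" ([column, row] as shares, 0 to 1, of the picture: columns of its width, rows of its height: a listed point, or the origin of a listed thing).
The state is a dict: "time_s": time; "joint_positions": joint angles; "qvel": joint speeds; "tau": joint torques, N m; "position": TCP position; "tcp_rot": TCP orientation; "force": force on the tool from outside, world axes, zero at the start; "moment": the same for the moment, N m; "opening": opening from 0.0 (shut) to 1.0 (fully open); "grasp_force": force on a finger pad.
Only numpy, scipy, OpenCV 4.12 (cv2) and the standard library are available. Lean on these libraries where they do the work, as an engineer would, in place of code of your own. Each camera call takes 0.05 s, during which the arm holds its last target. There are 200 camera calls.

## Working session

There is one attempt and no reset: what is moved stays moved. The work goes in short steps, Python scripts to look and compute and a tool call to move; the robot and the scene stay as the last step left them, time stands still between calls to the robot, and variables do not carry over. Pictures are saved under pics/ and viewed, at most 10 in all, crops included, and the job is handed in when it is done.

Besides the shell and the picture viewer there is one more tool, called after "Emit:" as name(argument=value, ...), one argument or row to a line, values as JSON. apply_moves: Moves the arm, as the interface text tells. Its arguments: {"type":"object","properties":{"plan":{"type":"array","items":{"type":"number"}},"grip":{"type":"number"}},"required":["plan"]}

```bash
mkdir -p pics; cat > h.py <<'E'
from rig import bot
import numpy as np, cv2
def cam(n):
    c=bot.camera_info(n); f=192/np.tan(np.radians(c["vertical_fov"])/2)
    R=cv2.Rodrigues(np.array(c["rvec"],float))[0]; t=np.array(c["tvec"],float).ravel()
    return f,c["cx"],c["cy"],R,t,c
def ray(n,u,v):
    f,cx,cy,R,t,_=cam(n); d=R.T@np.array([(u-cx)/f,(v-cy)/f,1.]); return -R.T@t,d
def atz(n,u,v,z):
    o,d=ray(n,u,v); return o+d*(z-o[2])/d[2]
def cloud(n,depth):
    f,cx,cy,R,t,_=cam(n); v,u=np.mgrid[:384,:512]
    P=np.stack([(u-cx)/f*depth,(v-cy)/f*depth,depth],-1); return (P-t)@R
def proj(n,P):
    f,cx,cy,R,t,_=cam(n); q=R@np.array(P,float)+t; return f*q[0]/q[2]+cx,f*q[1]/q[2]+cy
E
python3 - <<'E'
from h import *
for n in("scene","top"):
    p,d=bot.capture(n); cv2.imwrite(f"pics/{n}0.png",cv2.resize(p[:,:,::-1],(800,600),interpolation=cv2.INTER_CUBIC)); np.savez(f"{n}0",p=p,d=d)
    print(n,bot.camera_info(n))
    C=cloud(n,d)
    for k in"fixture housing spacer disc jar wrench index".split():
        for r in bot.outline_of(n,k)[:4]:
            m=r["mask"]&(d>0); print(" O",k,round(r["p"],2),np.round(np.array(r["xy"])*[512,384]),m.sum(),np.round(np.median(C[m],0),3) if m.any() else "")
    for k in"fixture housing spacer disc pocket mouth fork handle pointer mark".split():
        for r in bot.pinpoint(n,k)[:3]:
            print(" P",k,round(r["p"],2),np.round(np.array(r["xy"])*[512,384],1))
E
```

```text
scene {'vertical_fov': 48.00136134464402, 'cx': 263.57171820928403, 'cy': 184.3378175580168, 'rvec': array([ 1.77549705,  2.09330673, -0.57863899]), 'tvec': array([ 0.14208096, -0.44250722,  1.5370385 ])}
 O fixture 0.69 [350. 201.] 8175 [0.571 0.196 0.017]
 O housing 0.65 [247. 157.] 437 [ 0.455 -0.114  0.031]
 O spacer 0.57 [189. 142.] 306 [ 0.437 -0.289  0.015]
 O disc 0.56 [231. 202.] 267 [ 0.612 -0.133  0.009]
 O jar 0.62 [243. 237.] 535 [ 0.736 -0.07   0.073]
 O jar 0.2 [348. 200.] 8146 [0.571 0.196 0.017]
 O wrench 0.69 [431. 206.] 352 [0.526 0.43  0.008]
 O index 0.65 [ 99. 177.] 4702 [ 0.617 -0.515  0.062]
 O index 0.38 [387. 216.] 44 [0.588 0.302 0.024]
 P fixture 0.79 [349.8 201.9]
 P fixture 0.66 [381.4 207.1]
 P housing 0.95 [246.  158.6]
 P spacer 0.64 [193.3 145.4]
 P disc 0.67 [196.7 192.3]
 P disc 0.54 [173.7 224.7]
 P disc 0.53 [233.2 204.8]
 P pocket 0.63 [329.  192.7]
 P mouth 0.61 [330.3 178. ]
 P fork 0.56 [327.5 199.1]
 P handle 0.68 [378.6 192.9]
 P pointer 0.62 [381.9 231.7]
 P pointer 0.37 [250.9 159.2]
 P mark 0.4 [385.1 207.4]
top {'vertical_fov': 48.69172
[... 309 characters left out ...]
[ 0.452 -0.111  0.033]
 O spacer 0.76 [317. 232.] 210 [ 0.437 -0.284  0.016]
 O disc 0.61 [315. 156.] 170 [ 0.696 -0.278  0.009]
 O disc 0.47 [280. 183.] 150 [ 0.606 -0.131  0.009]
 O disc 0.43 [304. 184.] 171 [ 0.595 -0.237  0.009]
 O jar 0.68 [258. 152.] 235 [ 0.719 -0.069  0.074]
 O wrench 0.57 [123. 207.] 270 [0.528 0.433 0.007]
 P housing 0.52 [270.6 223.5]
 P housing 0.35 [198.1 204.5]
 P spacer 0.5 [319.5 228.5]
 P disc 0.6 [275.1 184.2]
 P disc 0.59 [304.3 183.7]
 P disc 0.48 [316.4 161.5]
 P pocket 0.64 [204.4 203.6]
 P mouth 0.57 [203.6 203.1]
 P fork 0.8 [200.1 184.9]
 P fork 0.71 [189.9 203.5]
 P handle 0.82 [163.8 185.7]
 P handle 0.24 [268.9 226.3]
 P pointer 0.78 [159.6 173.2]
```

```bash
python3 -c "
from rig import bot
print(bot.read_state(), bot.hold_point_z)"
```

```text
{'time_s': 1.8, 'joint_positions': array([-8.50556264e+01,  3.02218747e+01,  8.20877648e+01, -1.51330962e-05,
        6.76899623e+01, -1.02288147e+01]), 'qvel': array([ 0.00278396,  0.02814516,  0.03642142,  0.00911096, -0.03907528,
       -0.02991359]), 'tau': array([ 2.20063416e-04, -4.40005159e+01, -1.76976711e+01,  6.34895079e-02,
        5.04633458e-02, -2.11512940e-06]), 'position': array([ 0.16359608, -0.60318221,  0.22256553]), 'tcp_rot': array([[ 9.65139055e-01,  2.61737665e-01,  3.55489232e-07],
       [ 2.61737665e-01, -9.65139055e-01, -6.94428120e-06],
       [-1.47448341e-06,  6.79524191e-06, -1.00000000e+00]]), 'force': array([-0.86495205, -0.08006   ,  0.21773796]), 'moment': array([-0.02902067, -0.00297847, -0.03665291]), 'grasp_force': 0.0, 'opening': 0.9958768452566737} 0.0187
```

View pics/scene0.png

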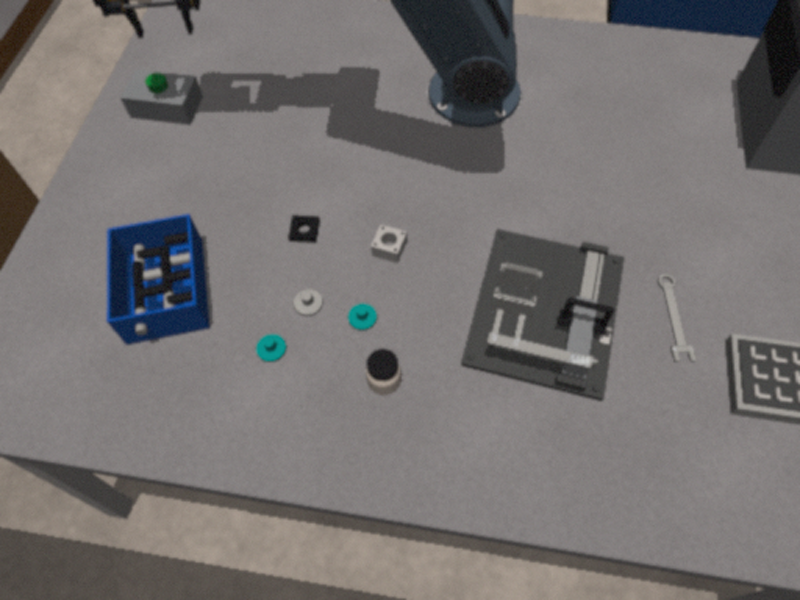

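View pics/top0.png

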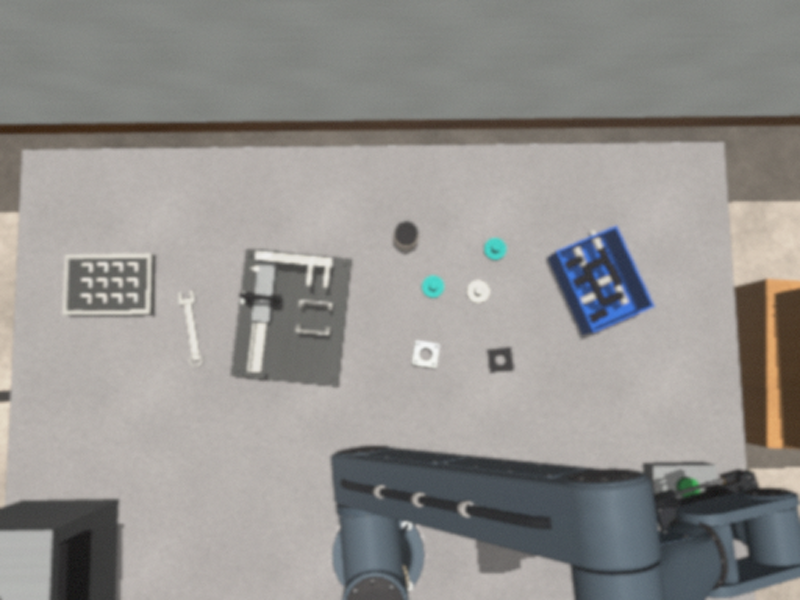

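Steel disc candidates (scene0, 800x600): turquoise (362,317), turquoise (271,348) and grey steel (308,302). I choose the grey one, which is at top0 (478,291). The housing is at (389,241), the spacer at (304,229) and the fixture at (545,313). Next I fit precise poses.

```bash
cat > fit.py <<'E'
from h import *
from scipy.optimize import least_squares
SS=8
def projN(n,P):
    c=cam(n); q=P@c[3].T+c[4]; return np.stack([c[0]*q[:,0]/q[:,2]+c[1],c[0]*q[:,1]/q[:,2]+c[2]],-1)
def pose(x,y,a,L):
    L=np.asarray(L,float); c,s=np.cos(a),np.sin(a); return np.stack([x+c*L[:,0]-s*L[:,1],y+s*L[:,0]+c*L[:,1],L[:,2]],-1)
def box(hx,hy,z0,z1): return [(i*hx,j*hy,z) for z in(z0,z1) for i,j in((-1,-1),(1,-1),(1,1),(-1,1))]
def circ(r,z,n=48): t=np.arange(n)*2*np.pi/n; return np.stack([r*np.cos(t),r*np.sin(t),0*t+z],-1)
def cover(n,pts,win,hull=True):
    u0,v0,w,h=win; p=(projN(n,pts)-[u0,v0]+.5)*SS-.5
    if hull: p=cv2.convexHull(p.astype(np.float32))[:,0]
    m=np.zeros((h*SS,w*SS),np.uint8); cv2.fillPoly(m,[np.round(p*16).astype(np.int32)],255,shift=4)
    m=cv2.GaussianBlur(m,(0,0),SS*.6)
    return cv2.resize(m,(w,h),interpolation=cv2.INTER_AREA)/255.
def fit(layers,x0,imgs,pad=7,band=None,steps=(4e-3,4e-3,.06)):
    "layers: list of local pts; fit pose over cameras; returns per camera and joint"
    def res(p,names):
        R=[]
        for n in names:
            allp=pose(*x0,np.concatenate([np.asarray(l) for l in layers])); q=projN(n,allp)
            u0,v0=np.floor(q.min(0)-pad).astype(int); u1,v1=np.ceil(q.max(0)+pad).astype(int); win=(u0,v0,u1-u0,v1-v0)
            I=imgs[n][v0:v1,u0:u1].astype(float).reshape(-1,3)
            A=np.stack([cover(n,pose(*p,l),win).ravel() for l in layers]+[np.ones(len(I))],-1)
            if band is not None:
                C=cover(n,pose(*x0,layers[0]),win); k=np.ones((2*band+1,)*2)
                s=(cv2.dilate(C,k)-cv2.erode(C,k)).ravel()>.5; I=I[s];A=A[s]
            c=np.linalg.lstsq(A,I,rcond=None)[0]; r=(I-A@c); R.append(np.clip(r,-40,40).ravel()/np.sqrt(len(I)))
        return np.concatenate(R)
    out=[]
    from scipy.optimize import minimize
    for names in(["top"],["scene"],["top","scene"]):
        f=lambda q:(res(np.array(x0)+q*np.array(steps),names)**2).sum()
        k=len(steps); b=minimize(f,np.zeros(k),method="Nelder-Mead",options=dict(initial_simplex=np.vstack([np.zeros(k)-.3,np.eye(k)]),xatol=.01,fatol=1e-4,maxiter=250))
        out.append((names,np.round(np.array(x0)+b.x*steps,4),round(b.fun,1)))
    return out
E
cat > run1.py <<'E'
from fit import *
imgs={n:np.load(f"{n}0.npz")["p"] for n in("top","scene")}
dep={n:np.load(f"{n}0.npz")["d"] for n in("top","scene")}
for n in imgs:
    C=cloud(n,dep[n]); m=(abs(C[...,0]-.5)<.05)&(abs(C[...,1]+.2)<.05); print(n,"table z",np.median(C[m][:,2]))
def show(t,o): print(t,*o,sep="\n  ")
show("fixture",fit([box(.15,.125,0,.015),box(.15,.125,.015,.015)],[.571,.196,-.1],imgs,band=4))
show("housing",fit([box(.027,.027,0,.034),box(.027,.027,.034,.034),circ(.015,.034)],[.453,-.112,-.1],imgs))
show("spacer",fit([box(.027,.027,0,.016),box(.027,.027,.016,.016),circ(.012,.016)],[.437,-.287,0],imgs))
print("disc")
d=[np.vstack([circ(.027,0),circ(.027,.008)]),circ(.027,.008),np.vstack([circ(.010,.008),circ(.010,.030)]),circ(.010,.030)]
show("disc",fit(d,[.595,-.237,0.],imgs))
E
python3 run1.py
python3 - <<'E'
from h import *
p=np.load("scene0.npz")["p"]; a=p[140:260,280:440]; b=p[130:240,180:290]
cv2.imwrite("pics/c0.png",cv2.resize(a[:,:,::-1],(800,600),interpolation=cv2.INTER_CUBIC))
E
```

```text
top table z 1.3899718400681396e-05
scene table z 0.0007228964261737546
fixture
  (['top'], array([ 0.5404,  0.1969, -0.1107]), np.float64(286.4))
  (['scene'], array([ 0.5365,  0.1954, -0.109 ]), np.float64(244.5))
  (['top', 'scene'], array([ 0.5391,  0.1958, -0.1095]), np.float64(560.1))Traceback (most recent call last):
  File "run1.py", line 8, in <module>
    show("housing",fit([box(.027,.027,0,.034),box(.027,.027,.034,.034),circ(.015,.034)],[.453,-.112,-.1],imgs))
                   ~~~^^^^^^^^^^^^^^^^^^^^^^^^^^^^^^^^^^^^^^^^^^^^^^^^^^^^^^^^^^^^^^^^^^^^^^^^^^^^^^^^^^^^^^^^
  File "fit.py", line 34, in fit
    k=len(steps); b=minimize(f,np.zeros(k),method="Nelder-Mead",options=dict(initial_simplex=np.vstack([np.zeros(k)-.3,np.eye(k)]),xatol=.01,fatol=1e-4,maxiter=250))
                    ~~~~~~~~^^^^^^^^^^^^^^^^^^^^^^^^^^^^^^^^^^^^^^^^^^^^^^^^^^^^^^^^^^^^^^^^^^^^^^^^^^^^^^^^^^^^^^^^^^^^^^^^^^^^^^^^^^^^^^^^^^^^^^^^^^^^^^^^^^^^^^^^^
    res = _minimize_neldermead(fun, x0, args, callback, bounds=bounds,
                               **options)
    fsim[j] = func(sim[j])
              ~~~~^^^^^^^^
    fx = function(np.copy(x), *(wrapper_args + args))
  File "fit.py", line 33, in <lambda>
    f=lambda q:(res(np.array(x0)+q*np.array(steps),names)**2).sum()
                ~~~^^^^^^^^^^^^^^^^^^^^^^^^^^^^^^^^^^^^^^
  File "fit.py", line 24, in res
    A=np.stack([cover(n,pose(*p,l),win).ravel() for l in layers]+[np.ones(len(I))],-1)
                ~~~~~^^^^^^^^^^^^^^^^^^
  File "fit.py", line 11, in cover
    u0,v0,w,h=win; p=(projN(n,pts)-[u0,v0]+.5)*SS-.5
                      ~~~~~^^^^^^^
  File "fit.py", line 5, in projN
    c=cam(n); q=P@c[3].T+c[4]; return np.stack([c[0]*q[:,0]/q[:,2]+c[1],c[0]*q[:,1]/q[:,2]+c[2]],-1)
  File "h.py", line 4, in cam
    c=bot.camera_info(n); f=192/np.tan(np.radians(c["vertical_fov"])/2)
ValueError: time passes only in moves, steps and waits
```

View pics/c0.png

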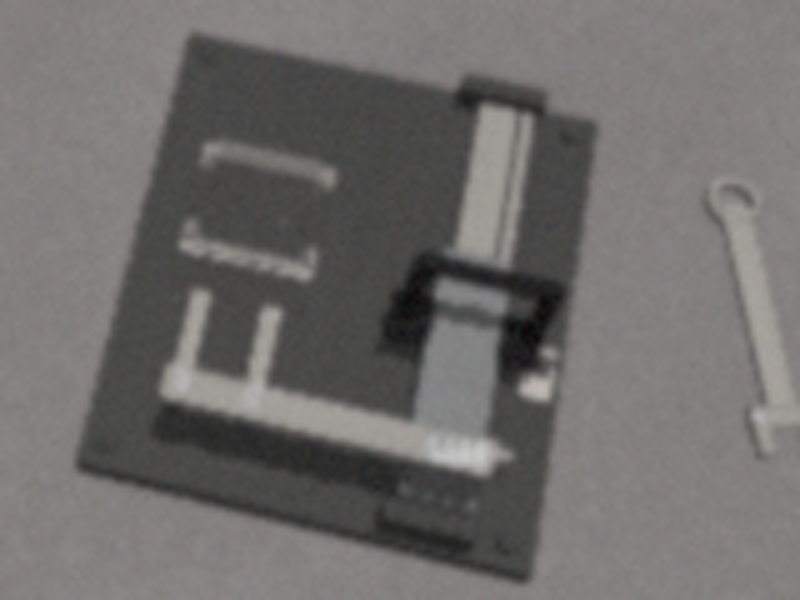

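The crop shows the pocket rims at (255,205), the fork at (230,330), the handle at (480,275), the pointer tip at (510,455) and the index plate at (537,385). I'll cache the calibration and continue.

```bash
python3 - <<'E'
import re
s=open('h.py').read()
s=s.replace('    c=bot.camera_info(n); f','    c=info(n); f').replace('def cam(n)','''import os,pickle
_I={}
def info(n):
    if n not in _I:
        if not os.path.exists(n+".pkl"): pickle.dump(bot.camera_info(n),open(n+".pkl","wb"))
        _I[n]=pickle.load(open(n+".pkl","rb"))
    return _I[n]
def cam(n)''',1)
open('h.py','w').write(s)
s=open('run1.py').read()
s=s.replace('[.571,.196,-.1]','[.539,.196,-.11]')
i=s.index('show("housing"')
s=s[:i]+'''
# pocket rims: two x walls, their tops at z=.077 (local fixture frame)
def rect(x0,x1,y0,y1,z): return [(x0,y0,z),(x1,y0,z),(x1,y1,z),(x0,y1,z)]
W=[rect(-.0365,.0365,-.0965,-.0235,.077)]+[rect(sx*.0285,sx*.0365,-.0965,-.0235,.077) for sx in(-1,1)]
W+=[rect(sx*.0285,sx*.020,-.06+sy*.0285,-.06+sy*.0365,.077) for sx in(-1,1) for sy in(-1,1)]
show("pocket rims",fit(W,[.539,.196,-.11],imgs,pad=2))
'''+s[i:]
open('run1.py','w').write(s)
E
time python3 run1.py
```

```text
top table z 1.3899718400681396e-05
scene table z 0.0007228964261737546
fixture
  (['top'], array([ 0.538 ,  0.1975, -0.1021]), np.float64(894.6))
  (['scene'], array([ 0.5371,  0.1956, -0.1081]), np.float64(304.1))
  (['top', 'scene'], array([ 0.5371,  0.1961, -0.1089]), np.float64(1230.8))
pocket rims
  (['top'], array([ 0.5418,  0.1977, -0.105 ]), np.float64(296.3))
  (['scene'], array([ 0.5406,  0.1957, -0.105 ]), np.float64(96.3))
  (['top', 'scene'], array([ 0.5409,  0.1963, -0.1008]), np.float64(437.2))
housing
  (['top'], array([ 0.4513, -0.1138, -0.1683]), np.float64(69.7))
  (['scene'], array([ 0.4467, -0.1152, -0.1667]), np.float64(78.7))
  (['top', 'scene'], array([ 0.449 , -0.1143, -0.1701]), np.float64(340.6))
spacer
  (['top'], array([ 0.4352, -0.286 ,  0.1025]), np.float64(72.9))
  (['scene'], array([ 0.4342, -0.2891,  0.091 ]), np.float64(177.3))
  (['top', 'scene'], array([ 0.4354, -0.2876,  0.0862]), np.float64(328.4))
disc
disc
  (['top'], array([ 0.596 , -0.2403, -0.0073]), np.float64(24.1))
  (['scene'], array([ 0.5923, -0.2423,  0.0269]), np.float64(31.6))
  (['top', 'scene'], array([ 0.5936, -0.2417,  0.0074]), np.float64(128.0))
real	0m4.313s
user	0m13.078s
sys	0m1.920s
```

```bash
python3 - <<'E'
from h import *
s=bot.read_state(); R=np.array(s["tcp_rot"]); p=np.array(s["position"])
for n in("top","scene"):
    C=cloud(n,np.load(n+"0.npz")["d"]); L=((C-p)@R).reshape(-1,3)
    L=L[(abs(L[:,1])<.15)&(abs(L[:,0])<.12)&(C.reshape(-1,3)[:,2]>.1)]
    for a in np.arange(-.2,.02,.02):
        q=L[(L[:,2]>=a)&(L[:,2]<a+.02)]
        if len(q)>3: print(n,round(a,2),len(q),"x",np.round(np.percentile(q[:,0],[3,97]),3),"y",np.round(np.percentile(q[:,1],[3,97]),3))
E
```

```text
top -0.2 9 x [0.033 0.038] y [-0.019  0.015]
top -0.18 91 x [0.033 0.04 ] y [-0.05   0.011]
top -0.16 5 x [0.037 0.038] y [-0.026  0.004]
top -0.14 21 x [0.023 0.029] y [-0.052 -0.   ]
top -0.12 453 x [-0.006  0.039] y [-0.096  0.089]
top -0.1 244 x [0.008 0.04 ] y [-0.08   0.076]
top -0.08 25 x [-0.02  0.04] y [-0.089  0.084]
top -0.06 7 x [0.011 0.014] y [0.047 0.053]
top -0.04 7 x [0.006 0.012] y [0.041 0.047]
top -0.02 4 x [0.    0.012] y [0.04  0.047]
scene -0.12 18 x [0.034 0.04 ] y [0.071 0.092]
scene -0.1 288 x [0.022 0.04 ] y [-0.083  0.087]
scene -0.08 81 x [-0.006  0.039] y [-0.086  0.085]
scene -0.06 65 x [-0.007  0.014] y [-0.057  0.058]
scene -0.04 66 x [-0.009  0.012] y [-0.054  0.056]
scene -0.02 53 x [-0.011  0.015] y [-0.052  0.052]
```

Emit:
apply_moves(
  plan=[0.9, 1, 0, -0.9, 0.9, 1, 0, -0.9, 0.9, 1, 0, -0.7, 0.7, 1, 0, 0, 0.6, 1, 0, 0, 0.6, 1, 0, 0, 0.6, 1, 0, 0, 0.5, 1, 0, 0],
  grip=-1,
)

```text
time_s: 2.8
position: [0.4402, -0.2124, 0.2229]
tcp_rot: [[0.985, -0.171, 0.001], [-0.171, -0.985, -0.001], [0.001, 0.001, -1.0]]
force: [0.7, -0.6, 0.5]
opening: 1.0
grasp_force: 0.0
```

Emit:
apply_moves(
  plan=[0.1, 1, 0, 0, 0, 0.9, 0, 0, 0, 0, 0, 0],
)

```text
time_s: 3.18
position: [0.4432, -0.1157, 0.2226]
tcp_rot: [[0.986, -0.166, -0.001], [-0.166, -0.986, 0.001], [-0.001, -0.001, -1.0]]
force: [-0.1, -0.0, 1.5]
opening: 0.996
grasp_force: 0.0
```

Emit:
apply_moves(
  plan=[0.12, 0.02, -0.9, -0.02, 0, 0, -0.9, 0, 0, 0, -0.9, 0, 0, 0, -0.8, 0, 0, 0, -0.41, 0, 0, 0, 0, 0],
)

```text
time_s: 3.92
position: [0.4497, -0.1186, 0.0257]
tcp_rot: [[0.985, -0.175, -0.002], [-0.175, -0.985, 0.001], [-0.002, -0.001, -1.0]]
force: [-0.0, -0.3, 0.1]
opening: 1.001
grasp_force: 0.0
```

```bash
python3 - <<'E'
from h import *
for n in("scene","top"):
    p,d=bot.capture(n); np.savez(n+"1",p=p,d=d)
p=np.load("scene1.npz")["p"]
u,v=map(int,proj("scene",[.45,-.114,.05])); print(u,v)
cv2.imwrite("pics/c1.png",cv2.resize(p[v-38:v+37,u-50:u+50,::-1],(800,600),interpolation=cv2.INTER_CUBIC))
print(bot.read_state()["position"])
E
```

```text
248 150
[ 0.45066269 -0.11878675  0.0273362 ]
```

View pics/c1.png

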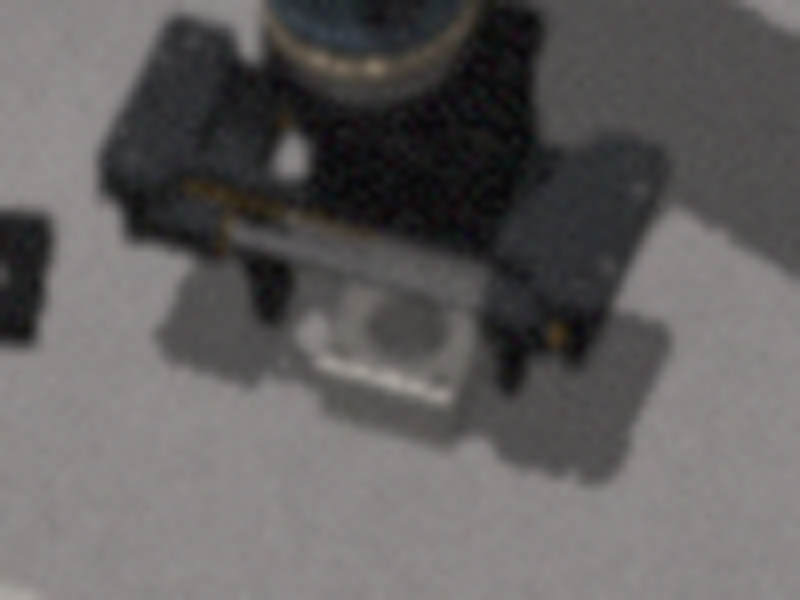

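The housing (crop 385,350) stands between the open fingers (270,290 and 510,365), so I close.

Emit:
apply_moves(
  plan=[0, 0.08, 0, 0, 0, 0, 0, 0, 0, 0, 0, 0, 0, 0, 0, 0, 0, 0, 0, 0],
  grip=1,
)

```text
time_s: 4.65
position: [0.4502, -0.1139, 0.0273]
tcp_rot: [[0.985, -0.174, 0.0], [-0.174, -0.985, -0.0], [0.001, 0.0, -1.0]]
force: [-0.6, -0.8, 3.5]
opening: 0.616
grasp_force: 30.0
```

Emit:
apply_moves(
  plan=[0, 0, 0.9, 0, 0, 0, 0.9, 0, 0.2, 0.5, 0.9, 0.1, 0.5, 0.9, 0.1, 0.1, 0.5, 0.9, 0, 0.1, 0.4, 0.9, 0, 0.1, 0.1, 0.9, 0, 0, 0, 0.9, 0, 0, 0, 0, 0, 0, 0, 0, 0, 0],
)

```text
time_s: 5.9
position: [0.5344, 0.1359, 0.1666]
tcp_rot: [[0.995, -0.104, -0.001], [-0.104, -0.995, -0.001], [-0.001, 0.001, -1.0]]
force: [0.8, -0.3, -0.9]
opening: 0.614
grasp_force: 30.0
```

```bash
cat > look.py <<'E'
import sys; from h import *
t=sys.argv[1]
for n in("scene","top"):
    p,d=bot.capture(n); np.savez(n+t,p=p,d=d)
s=bot.read_state(); R=np.array(s["tcp_rot"]); print(s["time_s"],np.round(s["position"],4),"yaw",round(float(np.arctan2(R[1,0],R[0,0])),4),np.round(s["force"],1),s["opening"])
E
python3 look.py 2
python3 - <<'E'
from fit import *
imgs={n:np.load(n+"2.npz")["p"] for n in("top","scene")}
s=bot.read_state(); p=s["position"];z=p[2]-.0273
def rect(x0,x1,y0,y1,z): return [(x0,y0,z),(x1,y0,z),(x1,y1,z),(x0,y1,z)]
L=[box(.027,.027,z,z+.034),rect(.027,.027,-.027,.027,z)[:0] or [(.027,-.027,z),(.027,.027,z),(.027,.027,z+.034),(.027,-.027,z+.034)]]
for o in fit(L,[p[0],p[1],-.105],imgs,pad=3): print(o)
img=imgs["scene"].copy(); u,v=map(int,proj("scene",[.53,.137,.1]))
cv2.imwrite("pics/c2.png",cv2.resize(img[v-60:v+60,u-80:u+80,::-1],(800,600),interpolation=cv2.INTER_CUBIC))
E
```

```text
6.0 [0.5348 0.1351 0.1668] yaw -0.1065 [ 0.3 -0.6 -1. ] 0.6131968369731764
(['top'], array([ 0.5648,  0.1508, -0.1589]), np.float64(762.0))
(['scene'], array([ 0.5168,  0.1365, -0.1279]), np.float64(919.6))
(['top', 'scene'], array([ 0.5176,  0.1363, -0.1161]), np.float64(2533.9))
```

View pics/c2.png

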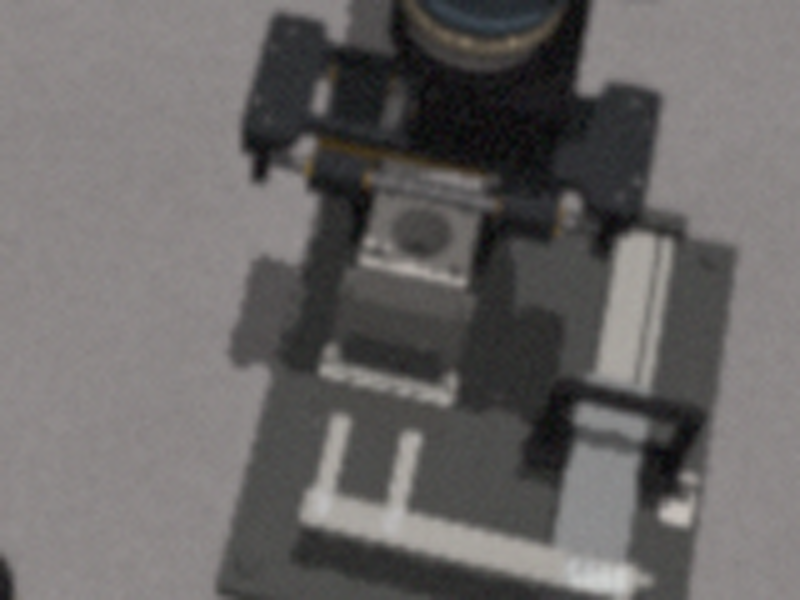

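```bash
python3 - <<'E'
from fit import *
imgs={n:np.load(n+"2.npz")["p"] for n in("top","scene")}
p=np.array([.5348,.1351,.1668]);a=-.1065
def front(x0,x1,z0,z1,z=None): return
from scipy.optimize import minimize
n="scene"
def run(dz):
    z=p[2]-.0273+dz; h=.027
    top=[(0,-h,z+.034),(h,-h,z+.034),(h,h,z+.034),(0,h,z+.034)]
    fr=[(h,-h,z),(h,h,z),(h,h,z+.034),(h,-h,z+.034)]
    t=np.linspace(-np.pi/2,np.pi/2,25); bore=np.stack([.015*np.cos(t),.015*np.sin(t),0*t+z+.034],-1)
    q=projN(n,pose(p[0],p[1],a,top+fr)); u0,v0=np.floor(q.min(0)).astype(int)+[0,2]; u1,v1=np.ceil(q.max(0)).astype(int)+[0,3]
    win=(u0,v0,u1-u0,v1-v0); I=imgs[n][v0:v1,u0:u1].astype(float).reshape(-1,3)
    def f(d):
        A=np.stack([cover(n,pose(p[0]+d[0]*1e-3,p[1]+d[1]*1e-3,a,l),win).ravel() for l in(top,bore,fr)]+[np.ones(len(I))],-1)
        return np.abs(I-A@np.linalg.lstsq(A,I,rcond=None)[0]).mean()
    best=min(((f((i,j)),i,j) for i in np.arange(-10,8,.5) for j in np.arange(-5,6,.5)))
    return best
print(run(0))
# rims in each later image, front rim only
imgs0={n:np.load(n+"0.npz")["p"] for n in imgs}
def rect(x0,x1,y0,y1,z): return [(x0,y0,z),(x1,y0,z),(x1,y1,z),(x0,y1,z)]
for w in (.004,.006,.008):
  W=[rect(sx*.0285+sx*(.008-w),sx*.0365,-.0965,-.0235,.077) for sx in(-1,1)]+[rect(sx*.0365,sx*.020,-.06+sy*.0285,-.06+sy*.0365,.077) for sx in(-1,1) for sy in(-1,1)]
  for o in fit(W,[.541,.1965,-.105],imgs0,pad=3)[:2]: print(w,o)
# network pinpoints across both views -> triangulated handy
E
```

```text
(np.float64(8.147424558465456), np.float64(-1.5), np.float64(-0.5))
0.004 (['top'], array([ 0.5421,  0.1976, -0.111 ]), np.float64(292.9))
0.004 (['scene'], array([ 0.5399,  0.1951, -0.1032]), np.float64(243.2))
0.006 (['top'], array([ 0.5417,  0.1975, -0.1052]), np.float64(250.2))
0.006 (['scene'], array([ 0.5403,  0.195 , -0.1072]), np.float64(168.3))
0.008 (['top'], array([ 0.5418,  0.1977, -0.1068]), np.float64(254.1))
0.008 (['scene'], array([ 0.5411,  0.195 , -0.113 ]), np.float64(126.1))
```

Emit:
apply_moves(
  plan=[0.03, 0.04, -0.4, 0, 0, 0, -0.5, 0, 0, 0, -0.3, 0, 0, 0, -0.2, 0, 0, 0, 0, 0],
)

```text
time_s: 6.62
position: [0.5363, 0.1378, 0.0965]
tcp_rot: [[0.994, -0.106, -0.001], [-0.106, -0.994, -0.0], [-0.001, 0.0, -1.0]]
force: [0.6, -0.4, -1.3]
opening: 0.616
grasp_force: 30.0
```

Emit:
apply_moves(
  plan=[0, 0, -0.1, 0, 0, 0, -0.1, 0, 0, 0, -0.1, 0, 0, 0, 0, 0],
)

```text
time_s: 7.12
position: [0.5364, 0.1379, 0.0816]
tcp_rot: [[0.995, -0.105, -0.0], [-0.105, -0.995, -0.001], [-0.0, 0.001, -1.0]]
force: [-0.9, -2.4, -2.6]
opening: 0.615
grasp_force: 30.0
```

Emit:
apply_moves(
  plan=[0, 0, -0.2, 0, 0, 0, -0.2, 0, 0, 0, -0.2, 0, 0, 0, -0.14, 0, 0, 0, 0, 0],
)

```text
time_s: 7.75
position: [0.5364, 0.1379, 0.0439]
tcp_rot: [[0.994, -0.105, -0.001], [-0.105, -0.994, -0.0], [-0.001, 0.0, -1.0]]
force: [-0.8, -5.6, -3.7]
opening: 0.609
grasp_force: 30.0
```

Emit:
apply_moves(
  plan=[0, -0.02, 0, 0, 0, 0, 0, 0, 0, 0, 0, 0, 0, 0, 0, 0],
  grip=-1,
)

```text
time_s: 8.25
position: [0.5369, 0.1375, 0.0454]
tcp_rot: [[0.994, -0.105, 0.001], [-0.105, -0.994, 0.0], [0.001, -0.0, -1.0]]
force: [0.5, 0.1, 0.1]
opening: 0.959
grasp_force: 0.0
```

Emit:
apply_moves(
  plan=[0, 0, 0.9, 0, 0, 0, 0.9, 0, -0.2, -0.9, 0.9, 0.2, -0.3, -0.95, 0.2, 0.2, -0.3, -0.95, 0, 0.2, -0.3, -0.95, 0, 0.2, -0.3, -0.95, 0, 0.2, -0.3, -0.95, 0, 0.1, -0.2, -0.95, 0, 0, -0.1, -0.95, 0, 0, 0, -0.95, 0, 0, 0, 0, 0, 0],
)

```text
time_s: 9.75
position: [0.4375, -0.2905, 0.1891]
tcp_rot: [[0.997, 0.082, 0.003], [0.082, -0.997, -0.003], [0.002, 0.003, -1.0]]
force: [0.9, -0.3, 0.2]
opening: 0.998
grasp_force: 0.0
```

```bash
python3 look.py 3; cat > pk.py <<'E'
import sys; from fit import *
t=sys.argv[1]; zt=float(sys.argv[2])
C0={n:cloud(n,np.load(n+t+".npz")["d"]) for n in("top","scene")}
a=-.1055;c,s=np.cos(a),np.sin(a)
for n,pc in(("top",(.5360,.1376)),("scene",(.5350,.1360))):
    P=C0[n]; d=P[...,:2]-np.array(pc); lx=c*d[...,0]+s*d[...,1]; ly=-s*d[...,0]+c*d[...,1]
    m=(abs(lx)<.022)&(abs(ly)<.022)&(P[...,2]>0); r=np.hypot(lx,ly)
    q=m&(r>.016); Q=np.stack([lx[q],ly[q],np.ones(q.sum())],-1); z=P[...,2][q]
    k=np.linalg.lstsq(Q,z,rcond=None)[0]; print(n,"z med",round(float(np.median(z)),4),"tilt deg",np.round(np.degrees(k[:2]),1),q.sum(),"centre z",round(float(np.median(P[...,2][m&(r<.006)])),4))
E
python3 pk.py 3 .049
```

```text
9.85 [ 0.4364 -0.2863  0.1886] yaw 0.0856 [-0.7  0.4 -0.3] 1.0005964016903381
top z med 0.0486 tilt deg [ -1.8 -12.8] 103 centre z 0.0142
scene z med 0.0483 tilt deg [17.9 -4.4] 130 centre z nan
  return _methods._mean(a, axis=axis, dtype=dtype,
  ret = ret.dtype.type(ret / rcount)
```

Emit:
apply_moves(
  plan=[-0.03, -0.02, -0.9, 0.05, 0, 0, -0.9, 0, 0, 0, -0.9, 0, 0, 0, -0.7, 0, 0, 0, -0.27, 0, 0, 0, 0, 0],
)

```text
time_s: 10.6
position: [0.4352, -0.2864, 0.005]
tcp_rot: [[0.995, 0.096, -0.001], [0.096, -0.995, 0.001], [-0.001, -0.001, -1.0]]
force: [-0.2, 0.6, 0.3]
opening: 1.001
grasp_force: 0.0
```

Emit:
apply_moves(
  plan=[0, 0, 0, 0, 0, 0, 0, 0, 0, 0, 0, 0, 0, 0, 0, 0, 0, 0, 0, 0],
  grip=1,
)

```text
time_s: 11.22
position: [0.4355, -0.2877, 0.0056]
tcp_rot: [[0.995, 0.095, 0.0], [0.095, -0.995, -0.001], [0.0, 0.001, -1.0]]
force: [-0.5, -0.9, 4.5]
opening: 0.614
grasp_force: 30.0
```

Emit:
apply_moves(
  plan=[0, 0, 0.9, 0, 0, 0.3, 0.9, 0, 0.2, 0.95, 0.9, -0.2, 0.3, 0.95, 0, -0.2, 0.3, 0.95, 0, -0.2, 0.3, 0.95, 0, -0.2, 0.3, 0.95, 0, -0.2, 0.3, 0.95, 0, -0.15, 0.2, 0.95, 0, 0, 0.1, 0.95, 0, 0, 0, 0.6, 0, 0, 0, 0, 0, 0],
)

```text
time_s: 12.72
position: [0.534, 0.1368, 0.1374]
tcp_rot: [[0.995, -0.101, -0.001], [-0.101, -0.995, 0.0], [-0.001, -0.0, -1.0]]
force: [0.0, -0.4, -1.1]
opening: 0.617
grasp_force: 30.0
```

```bash
python3 look.py 4
```

```text
12.825 [0.5344 0.1346 0.1374] yaw -0.1044 [-0.9  0.1 -0.5] 0.6166413790527153
```

Emit:
apply_moves(
  plan=[0.024, 0.045, -0.5, -0.01, 0, 0, -0.5, 0, 0, 0, -0.24, 0, 0, 0, 0, 0, 0, 0, -0.1, 0, 0, 0, -0.1, 0, 0, 0, 0, 0],
)

```text
time_s: 13.7
position: [0.536, 0.1372, 0.0656]
tcp_rot: [[0.994, -0.107, 0.0], [-0.107, -0.994, -0.0], [0.0, 0.0, -1.0]]
force: [-1.3, 0.4, -0.7]
opening: 0.618
grasp_force: 30.0
```

Underside at about 0.060, inside the flare with no contact. Going down to just above seated.

Emit:
apply_moves(
  plan=[0, 0, -0.1, 0, 0, 0, -0.1, 0, 0, 0, -0.02, 0, 0, 0, 0, 0],
)

```text
time_s: 14.2
position: [0.5359, 0.1372, 0.0547]
tcp_rot: [[0.994, -0.107, -0.0], [-0.107, -0.994, 0.0], [-0.0, -0.0, -1.0]]
force: [-1.9, 1.1, 0.8]
opening: 0.62
grasp_force: 30.0
```

Emit:
apply_moves(
  plan=[0, 0, 0, 0, 0, 0, 0, 0, 0, 0, 0, 0, 0, 0, 0.3, 0, 0, 0, 0.9, 0, 0, 0, 0.9, 0],
  grip=-1,
)

```text
time_s: 14.95
position: [0.5359, 0.1371, 0.1615]
tcp_rot: [[0.994, -0.107, 0.0], [-0.107, -0.994, -0.0], [0.0, -0.0, -1.0]]
force: [0.6, 1.1, 0.3]
opening: 0.998
grasp_force: 0.0
```

Emit:
apply_moves(
  plan=[0.1, -0.9, 0.2, 0, 0.15, -0.95, 0, 0, 0.15, -0.95, 0, 0, 0.15, -0.95, 0, 0, 0.15, -0.95, 0, 0, 0.15, -0.95, 0, 0, 0.15, -0.95, 0, 0, 0.15, -0.95, 0, 0, 0, 0, 0, 0, 0, 0, 0, 0],
)

```text
time_s: 16.2
position: [0.593, -0.24, 0.1701]
tcp_rot: [[0.994, -0.107, -0.0], [-0.107, -0.994, 0.001], [-0.0, -0.001, -1.0]]
force: [0.5, 0.4, -0.0]
opening: 1.0
grasp_force: 0.0
```

```bash
python3 look.py 5; python3 pk.py 5 .065 2>/dev/null; python3 - <<'E'
from h import *
p=np.load("scene5.npz")["p"]
a=cv2.resize(p[150:225,290:390,::-1],(400,300),interpolation=cv2.INTER_CUBIC)
u,v=map(int,proj("scene",[.594,-.2415,.05])); b=cv2.resize(p[v-37:v+38,u-50:u+50,::-1],(400,300),interpolation=cv2.INTER_CUBIC)
cv2.imwrite("pics/c5.png",np.hstack([a,b]))
E
```

```text
16.3 [ 0.5931 -0.2389  0.17  ] yaw -0.1057 [-0.1  0.7 -0.2] 1.001104918692029
top z med 0.0663 tilt deg [ -2.  -11.8] 97 centre z 0.0156
scene z med 0.0656 tilt deg [17.8 -1.3] 142 centre z nan
```

View pics/c5.png

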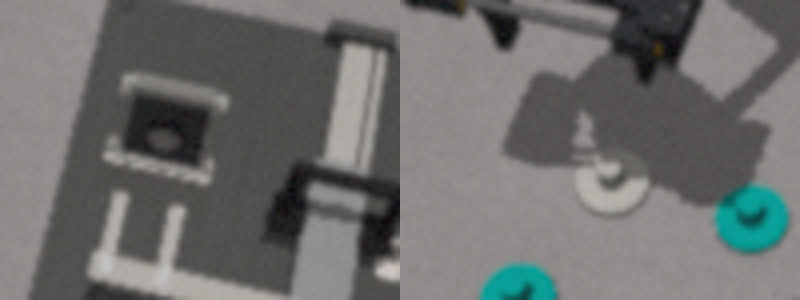

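The spacer sits square in the pocket (165,130 in the left half, top about 65 mm). The grey steel disc is at (612,185) in the right half, clear of the turquoise ones. Descending over its knob.

Emit:
apply_moves(
  plan=[0.02, -0.04, -0.9, 0, 0, 0, -0.9, 0, 0, 0, -0.9, 0, 0, 0, -0.44, 0, 0, 0, 0, 0],
)

```text
time_s: 16.92
position: [0.5931, -0.24, 0.011]
tcp_rot: [[0.994, -0.105, -0.004], [-0.105, -0.994, 0.003], [-0.004, -0.002, -1.0]]
force: [-1.1, 0.2, 0.1]
opening: 1.002
grasp_force: 0.0
```

Emit:
apply_moves(
  plan=[0, 0, 0, 0, 0, 0, 0, 0, 0, 0, 0, 0, 0, 0, 0, 0, 0, 0, 0, 0, 0, 0, 0, 0, 0, 0, 0, 0],
  grip=1,
)

```text
time_s: 17.8
position: [0.5944, -0.2424, 0.0126]
tcp_rot: [[0.994, -0.107, -0.0], [-0.107, -0.994, 0.0], [-0.0, -0.0, -1.0]]
force: [-0.9, -0.1, 0.3]
opening: 0.291
grasp_force: 0.0
```

Emit:
apply_moves(
  plan=[0, 0, 0, 0, 0, 0, 0, 0, 0, 0, 0, 0, 0, 0, 0, 0],
)

```text
time_s: 18.3
position: [0.5944, -0.2423, 0.0126]
tcp_rot: [[0.994, -0.107, -0.0], [-0.107, -0.994, 0.0], [-0.0, -0.0, -1.0]]
force: [0.3, 0.2, -0.6]
opening: 0.219
grasp_force: 30.0
```

Emit:
apply_moves(
  plan=[0, 0, 0.9, 0, 0, 0, 0.9, 0, -0.1, 0.5, 0.9, 0, -0.15, 0.9, 0.2, 0, -0.15, 0.9, 0, 0, -0.15, 0.9, 0, 0, -0.15, 0.9, 0, 0, -0.15, 0.9, 0, 0, -0.15, 0.9, 0, 0, -0.15, 0.9, 0, 0, -0.03, 0.78, 0, 0, 0, 0, 0, 0],
)

```text
time_s: 19.8
position: [0.5346, 0.1391, 0.1575]
tcp_rot: [[0.995, -0.102, -0.001], [-0.102, -0.995, 0.0], [-0.001, -0.0, -1.0]]
force: [0.4, 0.1, -1.6]
opening: 0.216
grasp_force: 30.0
```

```bash
python3 look.py 6; python3 - <<'E'
from fit import *
n="scene"; img=np.load("scene6.npz")["p"]; p=bot.read_state()["position"]; z=p[2]-.0126
L=[np.vstack([circ(.027,z),circ(.027,z+.008)])]
q=projN(n,pose(p[0],p[1],0,L[0])); u0,v0=np.floor(q.min(0)-4).astype(int); u1,v1=np.ceil(q.max(0)+4).astype(int)
t=img.copy(); c=np.round(projN(n,pose(p[0],p[1],0,circ(.027,z)))*8).astype(int)
b=cv2.resize(t[v0-25:v0+50,u0-30:u0+70,::-1],(800,600),interpolation=cv2.INTER_CUBIC)
o=[u0-30,v0-25]
for zz,col in((z,(0,0,255)),(z+.008,(0,255,255))):
    w=((projN(n,pose(p[0],p[1],0,circ(.027,zz)))-o+.5)*8-.5).round().astype(int); cv2.polylines(b,[w.reshape(-1,1,2)],True,col,1)
w=((projN(n,pose(.5350,.1362,-.1055,[(i*.0285,j*.0285,.077) for i,j in((-1,-1),(1,-1),(1,1),(-1,1))]))-o+.5)*8-.5).round().astype(int); cv2.polylines(b,[w.reshape(-1,1,2)],True,(0,255,0),1)
cv2.imwrite("pics/c6.png",b)
E
```

```text
19.9 [0.5352 0.1367 0.1575] yaw -0.1056 [-0.5 -0.  -2.1] 0.21968904719786955
```

View pics/c6.png

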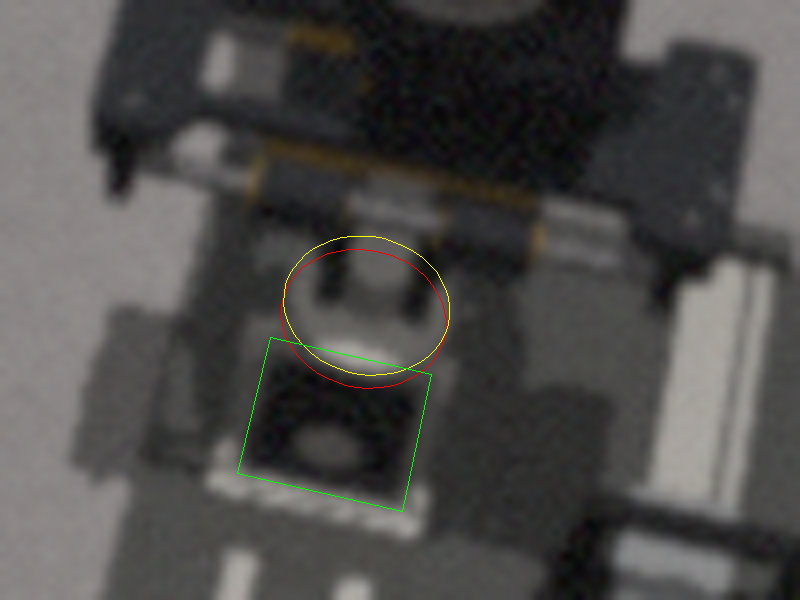

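The disc is held level under the knob grip and matches the predicted outline (365,305). The pocket mouth (335,425) also matches. Lowering.

Emit:
apply_moves(
  plan=[0.006, 0.006, -0.5, 0, 0, 0, -0.5, 0, 0, 0, -0.3, 0, 0, 0, -0.1, 0, 0, 0, -0.1, 0, 0, 0, 0, 0],
)

```text
time_s: 20.65
position: [0.5355, 0.1367, 0.0832]
tcp_rot: [[0.994, -0.107, -0.0], [-0.107, -0.994, -0.0], [-0.0, 0.0, -1.0]]
force: [-2.3, -0.6, 0.3]
opening: 0.219
grasp_force: 30.0
```

Emit:
apply_moves(
  plan=[0, 0, -0.08, 0, 0, 0, -0.03, 0, 0, 0, 0, 0, 0, 0, 0, 0],
)

```text
time_s: 21.15
position: [0.5343, 0.137, 0.0797]
tcp_rot: [[0.994, -0.106, -0.002], [-0.106, -0.994, -0.0], [-0.002, 0.001, -1.0]]
force: [-6.9, -0.8, 15.6]
opening: 0.219
grasp_force: 30.0
```

Contact on the +x side, so I raise slightly, shift -x and try again.

Emit:
apply_moves(
  plan=[0, 0, 0.08, 0, -0.036, 0, 0, 0, 0, 0, 0, 0],
)

```text
time_s: 21.52
position: [0.5346, 0.137, 0.0812]
tcp_rot: [[0.994, -0.107, 0.001], [-0.107, -0.994, 0.0], [0.001, -0.0, -1.0]]
force: [-0.6, 0.1, -1.7]
opening: 0.218
grasp_force: 30.0
```

Emit:
apply_moves(
  plan=[0, 0, -0.06, 0, 0, 0, -0.03, 0, 0, 0, 0, 0, 0, 0, 0, 0],
)

```text
time_s: 22.02
position: [0.5344, 0.1371, 0.0796]
tcp_rot: [[0.994, -0.106, 0.002], [-0.106, -0.994, 0.0], [0.002, -0.0, -1.0]]
force: [-5.9, 0.4, 20.9]
opening: 0.217
grasp_force: 30.0
```

Emit:
apply_moves(
  plan=[0, 0, 0.05, 0, -0.04, 0, 0, 0, 0, 0, 0, 0, 0, 0, -0.05, 0, 0, 0, 0, 0],
)

```text
time_s: 22.65
position: [0.5345, 0.137, 0.078]
tcp_rot: [[0.994, -0.107, 0.006], [-0.107, -0.994, 0.0], [0.005, -0.001, -1.0]]
force: [1.4, -1.2, 8.1]
opening: 0.219
grasp_force: 30.0
```

```bash
python3 look.py 7; python3 - <<'E'
from fit import *
p=bot.read_state()["position"]; n="scene"; img=np.load("scene7.npz")["p"]
u,v=map(int,proj(n,[.535,.137,.077])); o=[u-40,v-30]
b=cv2.resize(img[v-30:v+30,u-40:u+40,::-1],(800,600),interpolation=cv2.INTER_CUBIC)
cv2.imwrite("pics/c7.png",b)
E
```

```text
22.75 [0.5347 0.137  0.0778] yaw -0.1072 [ 1.3 -0.1 10.2] 0.21789126586169616
```

View pics/c7.png

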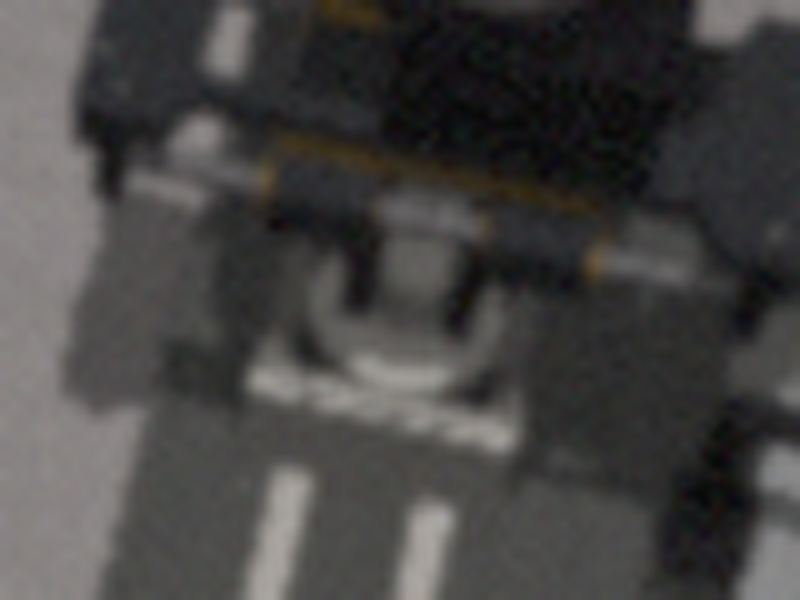

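The disc is now in the pocket (400,345), TCP at the seated height with no side load. Releasing.

Emit:
apply_moves(
  plan=[0, 0, 0.02, 0, 0, 0, 0, 0, 0, 0, 0, 0, 0, 0, 0, 0, 0, 0, 0.3, 0, 0, 0, 0.9, 0, 0, 0, 0.9, 0, 0, 0, 0, 0],
  grip=-1,
)

```text
time_s: 23.75
position: [0.535, 0.1372, 0.1874]
tcp_rot: [[0.994, -0.107, 0.01], [-0.107, -0.994, 0.001], [0.01, -0.002, -1.0]]
force: [0.2, -0.4, -0.4]
opening: 0.978
grasp_force: 0.0
```

```bash
python3 look.py 8; python3 - <<'E'
from fit import *
n="scene"; d=np.load("scene8.npz"); img=d["p"]
C=cloud(n,d["d"]); a=-.1065;c,s=np.cos(a),np.sin(a)
e=C[...,:2]-np.array([.535,.1365]); lx=c*e[...,0]+s*e[...,1]; ly=-s*e[...,0]+c*e[...,1]; r=np.hypot(lx,ly)
m=(r<.024)&(r>.013)&(abs(C[...,2]-.073)<.008)
A=np.stack([lx[m],ly[m],np.ones(m.sum())],-1); k=np.linalg.lstsq(A,C[...,2][m],rcond=None)[0]; print("disc top z",k[2],"tilt",np.degrees(k[:2]),m.sum(),"std",C[...,2][m].std())
m=(r<.008); print("knob z",np.percentile(C[...,2][m],[50,90]) if m.any() else None)
for nn in("pointer","mark","handle","fork"):
  for cm in("scene","top"):
    for q in bot.pinpoint(cm,nn)[:2]:
        uv=np.array(q["xy"])*[512,384]; z={"pointer":.047,"mark":.047,"handle":.105,"fork":.084}[nn]
        P=atz(cm,*uv,z); print(nn,cm,round(q["p"],2),np.round(uv,1),np.round(P,4), "fix",np.round([c*(P[0]-.541)+s*(P[1]-.1965),-s*(P[0]-.541)+c*(P[1]-.1965)],4))
u,v=map(int,proj(n,[.55,.19,.06]))
cv2.imwrite("pics/c8.png",cv2.resize(img[v-55:v+65,u-70:u+90,::-1],(800,600),interpolation=cv2.INTER_CUBIC)); print(u-70,v-55)
E
```

```text
23.85 [0.5319 0.137  0.1836] yaw -0.1069 [-0.9  0.6 -1.2] 0.9877962583565012
disc top z 0.07376952160625173 tilt [-0.05673646  0.24073271] 123 std 0.0022360906346607988
knob z [0.52958523 0.5322442 ]
pointer scene 0.96 [381.5 235.7] [0.6622 0.2832 0.047 ] fix [0.1113 0.0991]
pointer top 0.93 [159.2 169.1] [0.6591 0.2897 0.047 ] fix [0.1076 0.1053]
mark scene 0.57 [385.1 209.5] [0.5823 0.2907 0.047 ] fix [0.031 0.098]
handle scene 0.83 [380.7 194.5] [0.5715 0.2656 0.105 ] fix [0.023 0.072]
fork scene 0.61 [328.9 200. ] [0.5982 0.134  0.084 ] fix [ 0.0635 -0.0561]
fork scene 0.56 [379.6 192.7] [0.5538 0.2668 0.084 ] fix [0.0053 0.0713]
fork top 0.61 [204.  184.8] [0.5957 0.1251 0.084 ] fix [ 0.062  -0.0651]
279 136
```

View pics/c8.png

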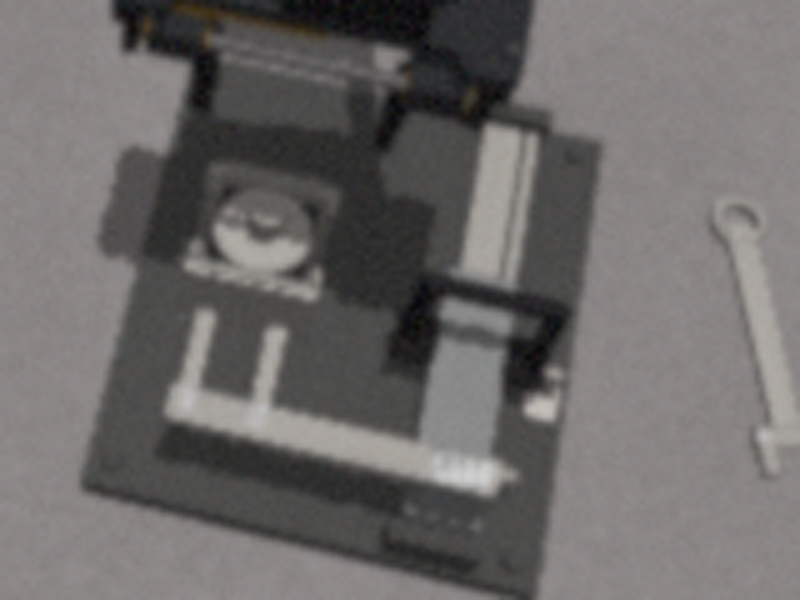

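The disc is seated flat (top 73.8 mm, tilt under 0.3°, crop 262,235). Pointer tip is at (518,475), the index fin at (553,378) and the handle bar at (490,290). Now turning 90° over the handle.

Emit:
apply_moves(
  plan=[0, 0.2, 0.2, 0.9, 0.1, 0.3, 0.1, 0.9, 0.1, 0.3, 0, 0.9, 0.1, 0.3, 0, 0.9, 0.1, 0.3, 0, 0.9, 0.1, 0.3, 0, 0.9, 0.1, 0.3, 0, 0.9, 0.1, 0.3, 0, 0.9, 0.1, 0.1, 0, 0.9, 0.1, 0.02, 0, 0.9, 0, 0, 0, 0, 0, 0, 0, 0],
  grip=-0.15,
)

```text
time_s: 25.75
position: [0.5766, 0.2578, 0.1973]
tcp_rot: [[0.109, 0.994, -0.001], [0.994, -0.109, -0.0], [-0.0, -0.001, -1.0]]
force: [-1.1, -0.1, 0.7]
opening: 0.573
grasp_force: 0.0
```

```bash
python3 look.py 9; python3 - <<'E'
from fit import *
imgs={n:np.load(n+"5.npz")["p"] for n in("top","scene")}
# handle bar fit (dark bar at z~.105, radius 6mm), using fixture-frame box; only x,y shift matter
def bx(x0,x1,y0,y1,z): return [(x0,y0,z),(x1,y0,z),(x1,y1,z),(x0,y1,z)]
L=[bx(.024,.036,.035,.095,.108)]
for o in fit(L,[.541,.1967,-.1065],imgs,pad=4,steps=(4e-3,4e-3,.01)): print(o)
E
```

```text
25.85 [0.5767 0.2578 0.1976] yaw 1.4623 [-0.4 -0.7 -0.4] 0.5796799610158913
(['top'], array([ 0.5387,  0.2002, -0.1221]), np.float64(2820.5))
(['scene'], array([ 0.5413,  0.2033, -0.0971]), np.float64(2143.3))
(['top', 'scene'], array([ 0.5386,  0.2015, -0.1253]), np.float64(4992.1))
```

Emit:
apply_moves(
  plan=[0, 0, -0.6, 0, 0, 0, -0.6, 0, 0, 0, -0.6, 0, 0, 0, -0.42, 0, 0, 0, 0, 0],
)

```text
time_s: 26.48
position: [0.5754, 0.2574, 0.085]
tcp_rot: [[0.108, 0.994, -0.004], [0.994, -0.108, -0.001], [-0.002, -0.004, -1.0]]
force: [0.4, 1.0, -0.1]
opening: 0.577
grasp_force: 0.0
```

Emit:
apply_moves(
  plan=[0, 0, 0, 0, 0, 0, 0, 0, 0, 0, 0, 0, 0, 0, 0, 0, 0, 0, 0, 0, 0, 0, 0, 0],
  grip=1,
)

```text
time_s: 27.22
position: [0.5771, 0.258, 0.087]
tcp_rot: [[0.107, 0.994, 0.0], [0.994, -0.107, 0.0], [0.0, 0.0, -1.0]]
force: [-0.9, 0.7, 2.5]
opening: 0.127
grasp_force: 30.0
```

Emit:
apply_moves(
  plan=[-0.2, 0.021, 0, 0, -0.2, 0.021, 0, 0, -0.2, 0.021, 0, 0, -0.2, 0.021, 0, 0, -0.2, 0.021, 0, 0, -0.2, 0.021, 0, 0, -0.1, 0.012, 0, 0, 0, 0, 0, 0, 0, 0, 0, 0],
)

```text
time_s: 28.35
position: [0.5166, 0.2647, 0.0871]
tcp_rot: [[0.106, 0.994, 0.01], [0.994, -0.106, 0.001], [0.002, 0.01, -1.0]]
force: [8.7, -2.4, -4.4]
opening: 0.124
grasp_force: 30.0
```

```bash
python3 look.py 10; python3 - <<'E'
from fit import *
a=-.1065;c,s=np.cos(a),np.sin(a)
for uv in((389.6,210.4),(382.6,231)):
    P=atz("scene",*uv,.047); print(np.round([c*(P[0]-.541)+s*(P[1]-.1965),-s*(P[0]-.541)+c*(P[1]-.1965)],4))
for cm in("scene","top"):
  for nn in("pointer","mark","index"):
    for q in bot.pinpoint(cm,nn)[:2]:
        uv=np.array(q["xy"])*[512,384]; P=atz(cm,*uv,.047 if nn!="index" else 0.0); print(nn,cm,round(q["p"],2),np.round(uv,1),"fix",np.round([c*(P[0]-.541)+s*(P[1]-.1965),-s*(P[0]-.541)+c*(P[1]-.1965)],4))
B=[]
for n in("scene","top"):
    img=np.load(n+"10.npz")["p"]; u,v=map(int,proj(n,[.585,.29,.047])); print(n,u-20,v-30)
    B.append(cv2.resize(img[v-30:v+30,u-20:u+20,::-1],(400,600),interpolation=cv2.INTER_CUBIC))
cv2.imwrite("pics/c10.png",np.hstack(B))
E
```

```text
28.45 [0.5166 0.2647 0.0871] yaw 1.4643 [ 8.2 -3.  -4.9] 0.1273846674913043
[0.0305 0.1103]
[0.097  0.1001]
pointer scene 0.85 [383.6 212.6] fix [0.0415 0.0954]
mark scene 0.49 [383.2 207.6] fix [0.0265 0.0923]
index scene 0.71 [331.7 177.3] fix [-0.062  -0.0619]
index scene 0.59 [383.5 214.8] fix [0.022  0.1034]
pointer top 0.65 [157.6 188.3] fix [0.0381 0.1028]
mark top 0.73 [203.7 200.8] fix [ 0.0091 -0.0659]
index top 0.69 [378.5 180.2] fix [ 0.1495 -0.6957]
scene 364 180
top 138 159
```

View pics/c10.png

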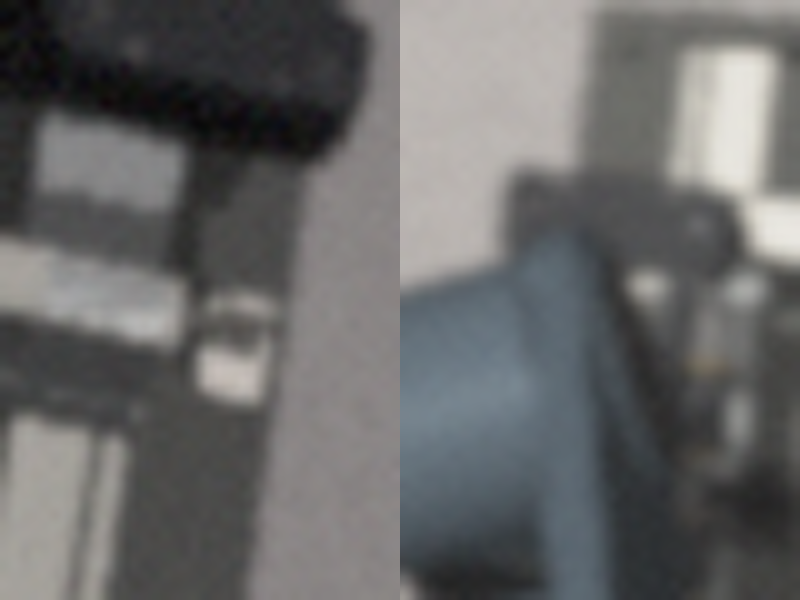

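Left half: the fin top is a light strip at crop (240,300), the index plate at (235,375), the pointer nib near (200,315). They nearly line up. I've used all the pictures, so I go on numerically.

```bash
python3 - <<'E'
from fit import *
for _ in range(1):
    I=[bot.capture("scene")[0] for k in range(6)]
np.save("s11.npy",np.mean(I,0))
cur=np.load("s11.npy").mean(-1); rest=np.mean([np.load(f"scene{k}.npz")["p"] for k in(0,3,5)],0).mean(-1)
np.set_printoptions(linewidth=200)
print("cur rows 204..222 cols 378..394");print(cur[204:223,378:395].astype(int))
print("rest fin");print(rest[204:223,378:395].astype(int))
print("rest pointer rows 224..236 cols 374..388");print(rest[224:237,374:389].astype(int))
a=-.106
for nm,(x,y) in dict(p0=(.1,.1),p61=(.0392,.1),m65=(.035,.1),m75=(.025,.1),m85=(.015,.1),m75y=(.025,.11)).items():
    P=pose(.5406,.1955,a,[(x,y,.047)]); print(nm,np.round(projN("scene",P)[0],1))
E
```

```text
cur rows 204..222 cols 378..394
[[ 80  77  69  53  47  52  69  75  73  75  75  75  74  75  77  97 124]
 [ 81  77  66  52  45  54  68  75  76  75  76  74  75  75  79  97 125]
 [ 96  88  72  58  50  54  69  75  74  75  77  75  74  75  82 103 126]
 [126 118 109  91  69  57  66  72  75  76  77  77  75  76  85 110 128]
 [153 152 152 132  96  63  60  76  83  86  88  86  81  77  87 110 128]
 [163 165 163 149 107  69  73 101 104 114 122 119 107  93  91 113 128]
 [165 164 163 153 112  80  92 126 121 130 146 147 140 113 103 121 132]
 [165 163 162 153 113  89  93 103  99 103 115 122 129 114 106 124 132]
 [160 161 160 149 107  85  86  87  84  85  88  94 103  93 100 124 134]
 [144 147 147 133  91  69  80  88  87  84  84  95 109  93 102 125 134]
 [ 97 109 118 109  77  75 109 117 115 103  95 110 129 107 110 128 135]
 [ 68  75  82  76  61  96 152 162 156 142 132 137 139 111 113 128 134]
 [ 64  67  69  61  62 105 166 183 183 176 175 168 143 111 121 131 135]
 [ 65  69  73  71  70 105 166 185 187 185 185 174 135 109 127 134 134]
 [ 69  73  73  74  74  98 151 172 178 183 184 170 124 104 125 134 132]
 [ 
[... 1909 characters left out ...]
 74  75  75  74  75  76]
 [170 176 177 164 143 118  92  80  76  75  75  75  76  74  76]
 [186 196 196 182 164 139 115 100  87  79  73  76  75  72  75]
 [198 203 203 187 171 157 143 132 106  82  77  76  75  73  74]
 [199 203 203 184 166 146 139 134 112  87  75  73  74  74  78]
 [190 195 191 176 150 118 102 101  89  79  74  75  73  75  78]
 [163 175 176 158 127  92  78  78  79  76  77  74  75  75  78]
 [128 150 150 137 104  73  71  74  75  76  75  75  73  73  82]
 [ 85  98 101 100  84  69  71  74  75  75  76  75  74  74  84]
 [ 66  68  72  76  75  73  75  75  75  75  76  74  75  74  84]]
p0 [382.  231.8]
p61 [385.  212.1]
m65 [385.2 210.7]
m75 [385.7 207.6]
m85 [386.2 204.5]
m75y [389.4 208.5]
```

Emit:
apply_moves(
  plan=[-0.09, 0.01, 0, 0, 0, 0, 0, 0, 0, 0, 0, 0],
)

```text
time_s: 29.42
position: [0.5123, 0.2651, 0.0871]
tcp_rot: [[0.106, 0.994, 0.01], [0.994, -0.106, 0.001], [0.002, 0.01, -1.0]]
force: [9.3, -2.4, -6.1]
opening: 0.128
grasp_force: 30.0
```

```bash
cat > ptr.py <<'E'
from fit import *
s=bot.read_state(); print(s["time_s"],np.round(s["position"],4),"travel",round(float((.5771-s["position"][0])*.9943+(s["position"][1]-.258)*.1063),4),np.round(s["force"],1))
I=np.mean([bot.capture("scene")[0] for k in range(6)],0).mean(-1)
np.set_printoptions(linewidth=200); print(I[203:216,380:393].astype(int))
for q in bot.pinpoint("scene","pointer")[:1]+bot.pinpoint("scene","mark")[:1]: print(np.round(np.array(q["xy"])*[512,384],1))
E
python3 ptr.py
```

```text
29.425 [0.5123 0.2651 0.0871] travel 0.0652 [ 9.3 -2.4 -6.1]
[[ 74  57  45  52  69  74  75  76  76  75  75  74  76]
 [ 71  55  46  52  68  75  75  74  73  74  75  74  78]
 [ 88  68  56  54  66  73  75  74  75  76  75  74  78]
 [129 108  91  67  57  67  72  74  76  75  75  75  82]
 [165 150 128  84  54  58  70  75  77  77  74  74  84]
 [170 159 130  86  64  65  78  88  89  85  80  78  85]
 [168 156 118  88  81  87  97 114 122 119 107  92  91]
 [169 154 112  86  88  97 108 130 145 148 138 114 103]
 [164 152 106  74  76  85  92 102 116 122 129 115 105]
 [144 134  91  59  64  76  81  85  88  93 103  94 100]
 [ 96  92  67  57  73  84  87  85  84  94 110  93 101]
 [ 70  67  61  77 110 116 113 103  94 109 129 107 110]
 [ 70  71  73 102 153 163 156 142 132 137 138 111 113]]
[385.4 212.3]
[382.6 209.4]
```

Emit:
apply_moves(
  plan=[-0.09, 0.01, 0, 0, 0, 0, 0, 0, 0, 0, 0, 0],
)

```text
time_s: 30.2
position: [0.508, 0.2656, 0.0871]
tcp_rot: [[0.106, 0.994, 0.011], [0.994, -0.106, 0.001], [0.002, 0.011, -1.0]]
force: [8.7, -2.5, -5.2]
opening: 0.124
grasp_force: 30.0
```

```bash
python3 ptr.py
```

```text
30.2 [0.508  0.2656 0.0871] travel 0.0695 [ 8.7 -2.5 -5.2]
[[ 83  63  50  53  69  74  74  75  75  74  74  74  78]
 [113  96  73  58  64  72  74  75  76  74  75  75  77]
 [158 142 114  74  58  66  73  75  75  75  75  76  79]
 [173 165 144  96  59  59  71  76  75  73  75  76  81]
 [178 167 143  98  70  66  73  77  76  76  75  76  84]
 [176 161 133  98  84  80  83  89  89  85  80  78  86]
 [171 156 122  88  84  96 108 118 123 119 107  91  91]
 [160 150 109  71  79 110 126 135 145 148 138 114 103]
 [128 132  93  59  72 101 104 106 116 122 129 114 105]
 [ 85  89  66  53  65  81  85  86  87  94 102  94 100]
 [ 66  69  62  63  75  84  87  86  84  94 110  94 103]
 [ 70  71  73  85 111 118 113 103  95 111 130 107 110]
 [ 72  75  76 104 152 161 157 141 132 137 138 110 113]]
[384.8 209.5]
[383.7 208. ]
```

Emit:
apply_moves(
  plan=[0.084, -0.009, 0, 0, 0, 0, 0, 0, 0, 0, 0, 0, 0, 0, 0, 0],
)

```text
time_s: 31.1
position: [0.5125, 0.2651, 0.0871]
tcp_rot: [[0.106, 0.994, 0.011], [0.994, -0.106, 0.001], [0.002, 0.011, -1.0]]
force: [9.7, -3.4, -5.3]
opening: 0.125
grasp_force: 30.0
```

```bash
python3 look.py 12; python3 ptr.py; python3 - <<'E'
from h import *
# independent check: top camera, before grasp: pointer & fin
np.set_printoptions(linewidth=200)
I=np.mean([np.load(f"top{k}.npz")["p"] for k in(0,3,5)],0).mean(-1)
a=-.106;c,s=np.cos(a),np.sin(a)
for nm,(x,y) in dict(p0=(.1,.1),m65=(.035,.11),m85=(.015,.11)).items(): print(nm,np.round(proj("top",[.5418+c*x-s*y,.1976+s*x+c*y,.047]),1))
u,v=map(int,proj("top",[.5418+c*.1-s*.1,.1976+s*.1+c*.1,.047])); print(v-5,u-6); print(I[v-5:v+6,u-6:u+9].astype(int))
u,v=map(int,proj("top",[.5418+c*.03-s*.11,.1976+s*.03+c*.11,.047])); print(v-6,u-7); print(I[v-6:v+8,u-7:u+8].astype(int))
E
```

```text
31.2 [0.5125 0.2651 0.0871] yaw 1.4642 [ 9.1 -2.4 -6.3] 0.12481143726835987
31.2 [0.5125 0.2651 0.0871] travel 0.065 [ 9.1 -2.4 -6.3]
[[ 74  57  47  52  68  75  74  75  76  76  75  74  77]
 [ 71  56  46  55  69  76  75  76  75  73  75  75  78]
 [ 89  67  56  53  64  72  75  75  75  74  76  76  78]
 [130 109  93  65  57  67  72  75  76  75  75  76  82]
 [164 152 130  85  53  59  70  75  76  76  74  75  85]
 [172 158 130  87  64  66  77  87  88  85  80  78  85]
 [171 155 120  89  82  88  96 114 122 119 108  92  90]
 [172 155 114  86  87  99 109 130 147 148 139 114 103]
 [169 152 107  73  75  87  92 102 116 122 130 114 105]
 [150 137  90  59  65  75  81  86  88  94 103  94  99]
 [102  95  69  56  74  84  86  86  84  95 110  94 103]
 [ 72  67  62  77 110 117 114 102  95 110 129 107 109]
 [ 71  72  72 102 152 162 157 142 133 137 139 111 113]]
[385.9 211.5]
[385.6 210.8]
p0 [160.1 171.1]
m65 [155.2 188.8]
m85 [154.5 194.3]
166 154
[[186 177 156 130 114 109 108 108 120 142 159 161 162 167 176]
 [182 172 149 123 111 109 109 109 111 115 117 113 110 114 122]
 [180 165 140 118 111 110 110 109 1
[... 723 characters left out ...]
2 124]
 [185 184 182 179 169 144 123 119 111  94  77  73  76  83 106]
 [185 184 182 178 159 126  97  88  83  71  62  61  62  67  81]
 [185 184 183 177 158 126  92  73  65  61  59  59  59  59  64]
 [184 184 182 178 169 149 132 111  83  61  53  55  54  55  58]
 [182 183 182 181 176 174 181 166 121  73  54  51  55  56  63]
 [183 183 183 181 176 180 202 196 149  91  55  50  54  60  72]
 [183 183 184 180 169 172 195 193 150  92  60  54  55  64  80]
 [184 184 184 178 163 155 164 160 127  87  66  59  59  69  89]
 [184 184 184 177 158 138 131 127 111  94  79  68  66  83 112]
 [183 183 184 177 156 131 118 112 109 102  93  83  85 108 142]
 [185 184 184 175 155 129 115 110 110 107 105 102 105 128 159]]
```

```bash
python3 - <<'E'
from h import *
a=-.106;c,s=np.cos(a),np.sin(a)
def fx(n,u,v,z):
    P=atz(n,u,v,z); o={"scene":(.5375,.1955),"top":(.541,.1972)}[n]; d=P[:2]-o; return np.round([c*d[0]+s*d[1],-s*d[0]+c*d[1]],4)
for z in(.015,.018,.022): print(z,"scene patch lo/up edge",fx("scene",387,219.6,z),fx("scene",387,214.6,z),"left,right",fx("scene",383.6,217,z),fx("scene",389.8,217,z))
for z in(.015,.018,.022,.047): print(z,"top patch up/lo",fx("top",154.5,190.2,z),fx("top",154.5,194.3,z),"l,r",fx("top",153.2,192,z),fx("top",156.5,192,z), "row188.5",fx("top",155,187,z))
print("scene fin strip",fx("scene",388,209.95,.047),"ptr rest",fx("scene",382.5,230.56,.047),"top ptr rest",fx("top",160,171.4,.047))
d=np.load("scene0.npz")["d"]; C=cloud("scene",np.median([np.load(f"scene{k}.npz")["d"] for k in(0,3,5,8)],0))
for col in(386,387,388,389):
  print(col,[ (r,*np.round([c*(C[r,col,0]-.539)+s*(C[r,col,1]-.1955),-s*(C[r,col,0]-.539)+c*(C[r,col,1]-.1955),C[r,col,2]],3)) for r in range(205,222)])
E
```

```text
0.015 scene patch lo/up edge [0.0461 0.1138] [0.0306 0.1118] left,right [0.0405 0.1036] [0.036  0.1202]
0.018 scene patch lo/up edge [0.0477 0.1132] [0.0322 0.1113] left,right [0.0422 0.1031] [0.0376 0.1197]
0.022 scene patch lo/up edge [0.0499 0.1126] [0.0345 0.1106] left,right [0.0444 0.1025] [0.0399 0.119 ]
0.015 top patch up/lo [0.0334 0.1198] [0.0184 0.118 ] l,r [0.0264 0.1237] [0.0275 0.1117] row188.5 [0.0452 0.1193]
0.018 top patch up/lo [0.0331 0.119 ] [0.0182 0.1173] l,r [0.0261 0.123 ] [0.0272 0.111 ] row188.5 [0.0449 0.1186]
0.022 top patch up/lo [0.0327 0.1181] [0.0179 0.1164] l,r [0.0258 0.122 ] [0.0269 0.1101] row188.5 [0.0445 0.1177]
0.047 top patch up/lo [0.0305 0.1123] [0.0159 0.1105] l,r [0.0236 0.1161] [0.0247 0.1044] row188.5 [0.0421 0.1118]
scene fin strip [0.0337 0.1073] ptr rest [0.0992 0.101 ] top ptr rest [0.0997 0.1006]
386 [(205, np.float64(0.035), np.float64(0.095), np.float64(0.075)), (206, np.float64(0.037), np.float64(0.096), np.float64(0.073)), (207, np.float64(0.035), np.float64(0.098), np.float64(0.064)), (208, np.float64(0.035), np.float64(0.099), n
[... 3410 characters left out ...]
11, np.float64(0.036), np.float64(0.11), np.float64(0.049)), (212, np.float64(0.034), np.float64(0.112), np.float64(0.041)), (213, np.float64(0.034), np.float64(0.113), np.float64(0.036)), (214, np.float64(0.035), np.float64(0.114), np.float64(0.032)), (215, np.float64(0.035), np.float64(0.115), np.float64(0.026)), (216, np.float64(0.036), np.float64(0.116), np.float64(0.023)), (217, np.float64(0.038), np.float64(0.117), np.float64(0.021)), (218, np.float64(0.042), np.float64(0.117), np.float64(0.022)), (219, np.float64(0.046), np.float64(0.117), np.float64(0.023)), (220, np.float64(0.048), np.float64(0.118), np.float64(0.021)), (221, np.float64(0.048), np.float64(0.119), np.float64(0.015))]
```

Emit:
apply_moves(
  plan=[-0.008, 0.001, 0, 0, 0, 0, 0, 0, 0, 0, 0, 0, 0, 0, 0, 0],
)

```text
time_s: 32.1
position: [0.512, 0.2652, 0.0871]
tcp_rot: [[0.106, 0.994, 0.011], [0.994, -0.106, 0.001], [0.002, 0.011, -1.0]]
force: [9.2, -2.7, -5.6]
opening: 0.129
grasp_force: 30.0
```

```bash
python3 look.py 13; python3 - <<'E'
from h import *
s=bot.read_state(); print("travel",(.5771-s["position"][0])*.9943+(s["position"][1]-.258)*.1063,s["grasp_force"])
C=cloud("scene",np.load("scene13.npz")["d"]); d=C[...,:2]-np.array([.534,.1365]); r=np.hypot(*np.moveaxis(d,-1,0)); m=(r<.026)&(C[...,2]>.06)&(C[...,2]<.078); print("disc z",np.median(C[...,2][m]),m.sum())
E
```

```text
32.2 [0.512  0.2652 0.0871] yaw 1.4643 [ 9.6 -2.1 -5.1] 0.12304166261653136
travel 0.06545381640858097 29.999170303344727
disc z 0.07401136673063544 119
```

```bash
python3 -c "
from rig import bot
print(bot.hand_in())"
```

```text
the job is handed in; nothing more can be done
None
```

I built the stack in the pocket (housing, spacer, then disc with its knob up; the disc measures flat at its seated height) and handed the job in at about 32 s with the hand holding the slide 65.5 mm out. I estimate that is within about 1 mm of the mark; the jar, wrench and look-alike discs were left alone.

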